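# Stir the pumpkin and raise the phone stand for the shot

### The arm

A 7-joint arm with a two-finger parallel gripper is mounted at the origin on the work surface. World frame = base frame: x ahead of the robot, y to its left, z up, the work surface at z = 0. Lengths are in m, angles in rad, forces in N, time in s.
With the tool pointing down it reaches from about 0.425 to 0.925 m from the base axis. Payload 6.8 kg.
Tool frame: the origin (TCP) lies on the centre line of the jaws, within the pads' length; the fingertips stand bot.tip_reach ahead of it and the grasp point (between the pads) lies 3 mm ahead of it (bot.tip_reach is the distance from the TCP to the fingertips, in m); z points along the fingers, y is the line along which they close (so a half turn about z gives the same grasp; the last joint's range is limited). The gripper opens to 85 mm and grips with 20 to 120 N. Pads are 22 mm wide; open, the fingers measure 114 mm over their backs; the gripper's body (76 mm by 85 mm) begins 54 mm behind the grasp point. The pads swing forward as they close: fully open they stand 13 mm farther back than shut.
Start: joints at [-1.258, 0.477, 0.022, 1.555, -0.011, 1.109, -0.083], TCP at [0.276, 0.616, 0.253] pointing down, gripper open.
Joint ranges: [-2.96, 2.96], [-0.34, 2.1], [-1.41, 1.46], [0.24, 2.44], [-1.37, 4.51], [0.17, 1.92], [-2.96, 2.96]. Speed limits (rad/s): [2.39, 2.39, 3.14, 3.14, 3.14, 3.14, 3.14].

### API

Orientations are given as a unit quaternion [w, x, y, z].
In Python, from station import bot gives the robot as it stands.
- The arm moves only by the tool jog_arm, never from a script. Its argument "deltas" is a list of rows, each a list of 7 numbers: the shift along the world's x, y, z in m, then the turn, a rotation vector about the world's x, y, z in rad, then the opening, from 0 (shut) to 1 (fully open). In form: [[x, y, z, rx, ry, rz, grip], ...]. A call has 1 to 10 rows; each row shifts and turns the commanded pose from where the row before left it; what a row does not reach is not made up. A row lasts 1/10 s, in which the tool goes at most 50 mm and 8.59 degrees, less where a joint would pass 70% of its speed; a pose out of reach is approached as far as the arm can. A call with a gripper value outside its range is refused whole. The fingers move at their own pace and stop on an object; "newtons" is the grip in N (left out, the last holds). Time passes only in rows, so rows that do not move let the fingers close. It gives the time, the measured TCP pose, the force, the opening and the grip force at its end, in the units of the state.
- bot.get_obs(): the state, without advancing time (a new reading comes with each control period).
- bot.read_camera(name): name is "side" or "top" or "wrist"; returns a dict with "img" (480x640x3 uint8, red, green, blue), "K" (3x3 intrinsics, pixels), "eye" and "attitude" of the camera in the world. Camera axes: x right, y down, z forward; pixel columns grow to the right and rows downward; lengths in m; the calibration is good to about 2 mm. A picture is of the moment at which its call begins. There is no depth.
- bot.hand_in(): hands the job in; it is judged then, once.
The state is a dict: "t": time; "q": joint angles; "joint_vel": joint speeds; "joint_torque": joint torques, N m; "eef_pos": TCP position; "tool_rot": TCP orientation; "contact_force": force on the tool from outside, world axes, zero at the start; "torque": the same for the moment, N m; "gripper_width": opening from 0.0 (shut) to 1.0 (fully open); "grasp_force": force on a finger pad.
Only numpy, scipy, OpenCV 4.12 (cv2) and the standard library are available. Lean on these libraries where they do the work, as an engineer would, in place of code of your own. Each camera call takes 0.05 s, during which the arm holds its last target. There are 200 camera calls.

### The job

Get the pan ready for its picture: take the wooden spoon by its handle and stir the pumpkin chunks well with it, so that most of them are pushed to new places but all stay in the pan, not touching the pumpkin with the gripper, and leave the spoon resting in the pan with its handle over the rim. Then squeeze the button on the black grip of the telescopic phone stand and, still squeezing, pull the grip straight up past the first stop to the second stop, which is the top of its travel. Finish while holding the squeezed grip up there, without letting go, and leave the mill, the jar and the bowl where they stand.

Things in the scene. Friction and masses are not known exactly. Their poses are not given: they have to be found in the camera images.
- pan: Black cast-iron pan, fixed on the hob grate. Outside radius 108 mm at the base and 135 mm at the rim, 45 mm high, wall 5 mm, inner floor 5 mm above the base. Two small ears at its +x and -x, out to 163 mm. Origin at the centre of its underside, which is 36 mm above the worktop (the grate's top); z up.
- spoon: Wooden spoon, 70 g (+-30 %). Head: level disc of radius 27 mm, 12 mm thick, flat on the pan's floor near its middle. Handle: straight bar 12 mm wide (spoon's x), 10 mm thick, going to the spoon's +y and rising at 19.5 deg, ending 270 mm out and 96 mm up; it leans on the rim about 132 mm out. Origin: centre of the head's underside; z up.
- spoon_grip (a point): Middle of the spoon's handle 185 mm along the spoon's +y and 66 mm up from the spoon's origin, about 50 mm outside the pan's rim: a good place to pinch it from above across its 12 mm width (fingers closing along the spoon's x). Axes as the spoon's.
- spoon_end (a point): Middle of the handle near its free end, 265 mm along the spoon's +y and 94 mm up from the spoon's origin. Axes as the spoon's.
- stand: Foot and outer tube of the telescopic phone stand, fixed to the worktop: dark disc of radius 60 mm, 16 mm high, with an upright tube of radius 16 mm (collar of radius 20 mm at its top, 146 mm above the worktop). Origin at the centre of the foot's underside; z up; its +x points towards the phone, which sits 122 mm out on a bracket.
- pole_grip (a point): Centre of the black grip block on top of the sliding pole, 185 mm above the worktop when down; axes as the stand's. Block 34 (x) x 26 (y) x 50 mm high. Its +y face is plain, on its -y face sits the button: grip and button span -22 to +13 mm in y, squeezed -16 to +13. Free above; a bracket of 6 mm radius leaves its +x face 13 mm below this point.
- phone (a point): Centre of the phone on the bracket, 122 mm in the stand's +x from the grip: 74 x 150 x 8 mm, long side along the stand's y, tilted; it moves with the pole and reaches from 88 to 156 mm out, at most 15 mm above the grip's centre. Axes as the stand's.
- button_face (a point): Middle of the outer face of the grey button (20 mm wide, 32 mm high) on the -y face of the grip; it is pressed towards the stand's +y by squeezing the grip between the fingers along y. Axes as the stand's.
- release (a joint): Travel of the button in m: 0 out, 0.006 fully squeezed; a spring of about 2.4 N at first and 6 N at the end. The latch is free from about 0.003. Out, it locks the pole at each of its stops.
- pole (a joint): How far the pole is drawn up in m: 0 down, 0.060 first stop, 0.120 second stop = top of its travel. The moving part weighs about 0.47 kg (may vary by a quarter) with 1 N of friction: it slides down when the button is squeezed and nobody holds it. With the button out it is locked at a stop.
- mill: Bystander: turned dark-wood pepper mill, 140 mm high, radius 26 mm, origin under its centre. Leave alone.
- jar: Bystander: amber glass jar with steel lid, 100 mm high, radius 34 mm, origin under its centre. Leave alone.
- bowl: Bystander: white bowl, 45 mm high, rim radius 55 mm, origin under its centre. Leave alone.
- chunk0: One of six loose yellow pumpkin chunks on the pan's floor, faceted, about 33 mm across and 22 to 26 mm high, 25 g; origin at the centre of its underside. They lie around the spoon's head, about 65 to 85 mm from the pan's centre.
- chunk1: One of six loose yellow pumpkin chunks on the pan's floor, faceted, about 32 mm across and 22 to 26 mm high, 25 g; origin at the centre of its underside. They lie around the spoon's head, about 65 to 85 mm from the pan's centre.
- chunk2: One of six loose yellow pumpkin chunks on the pan's floor, faceted, about 30 mm across and 22 to 26 mm high, 25 g; origin at the centre of its underside. They lie around the spoon's head, about 65 to 85 mm from the pan's centre.
- chunk3: One of six loose yellow pumpkin chunks on the pan's floor, faceted, about 32 mm across and 22 to 26 mm high, 25 g; origin at the centre of its underside. They lie around the spoon's head, about 65 to 85 mm from the pan's centre.
- chunk4: One of six loose yellow pumpkin chunks on the pan's floor, faceted, about 31 mm across and 22 to 26 mm high, 25 g; origin at the centre of its underside. They lie around the spoon's head, about 65 to 85 mm from the pan's centre.
- chunk5: One of six loose yellow pumpkin chunks on the pan's floor, faceted, about 30 mm across and 22 to 26 mm high, 25 g; origin at the centre of its underside. They lie around the spoon's head, about 65 to 85 mm from the pan's centre.

How it is judged:
By the outcome, as a careful person would: the job done as asked, in the order asked, and still so for the second after the job is handed in, while the arm keeps its last pose, push and grip.
It also fails if it takes over 64 s, if anything falls off the work surface, if the arm or the gripper's body presses on something with over 40 N, if the wrist force passes 120 N, or if a joint passes its speed limit or range.

## Working session

There is one attempt and no reset: what is moved stays moved. The work goes in short steps, Python scripts to look and compute and a tool call to move; the robot and the scene stay as the last step left them, time stands still between calls to the robot, and variables do not carry over. Pictures are saved under pics/ and viewed, at most 12 in all, crops included, and the job is handed in when it is done.

Besides the shell and the picture viewer there is one more tool, called after "Emit:" as name(argument=value, ...), one argument or row to a line, values as JSON. jog_arm: Moves the arm, as the interface text tells. Its arguments: {"type":"object","properties":{"deltas":{"type":"array"},"newtons":{"type":"number"}},"required":["deltas"]}

```bash
mkdir -p pics; ls; python3 - <<'E'
from station import bot
import cv2,json,numpy as np
for n in("top","side"):
    c=bot.read_camera(n); cv2.imwrite(f"pics/{n}0.png",c["img"][:,:,::-1])
    print(n,c["K"],c["eye"],c["attitude"])
o=bot.get_obs(); print(o, bot.tip_reach)
E
```

```text
pics
top [[453.66815498   0.         318.75961556]
 [  0.         453.66815498 245.759881  ]
 [  0.           0.           1.        ]] [0.43723973 0.01836868 1.06450761] [-0.03484597  0.71574636 -0.6951187   0.05747078]
side [[448.51204659   0.         315.36280897]
 [  0.         448.51204659 245.82765016]
 [  0.           0.           1.        ]] [0.47798958 0.77558064 0.65764725] [ 0.02664292 -0.04261614  0.88186004 -0.46882501]
{'t': 0.1, 'q': array([-1.2581248 ,  0.47771058,  0.02235818,  1.55636147, -0.01150572,
        1.10929243, -0.08312744]), 'joint_vel': array([ 0.0011058 , -0.00195675,  0.0001244 , -0.00167932,  0.00075458,
        0.0007228 ,  0.0012518 ]), 'joint_torque': array([ 3.80818106e-03, -5.97761357e+01,  1.61331441e+00, -2.81952113e+01,
        1.28605653e-02,  5.06308686e-03, -9.42486622e-06]), 'eef_pos': array([0.27552448, 0.61565858, 0.25242405]), 'tool_rot': array([-1.11795663e-04,  2.08848766e-01,  9.77947605e-01, -8.14094927e-04]), 'contact_force': array([-0.06458311,  0.01888306,  0.46322815]), 'torque': array([ 0.02444129, -0.01502132,  0.06431297]), 'grasp_force': 0.0, 'gripper_width': 0.9991464345707374} 0.022
```

View pics/top0.png

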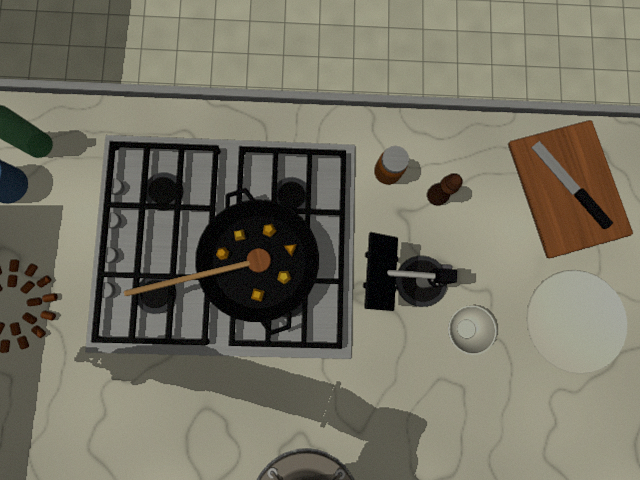

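View pics/side0.png

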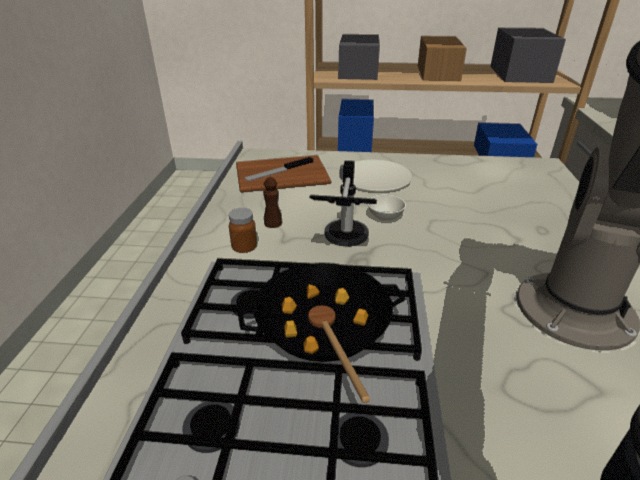

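Top view: the pan is centred near (258,260), and the spoon head is at (259,260) with its handle end at (126,293). The stand foot is near (422,282), its grip near (445,277), and the phone at (381,272) to the left, so stand +x is about world +y. The side view shows the spoon end at (365,397) and the grip at (348,175). I'll zoom in on both.

```bash
cat > h.py <<'E'
import numpy as np,cv2
from scipy.spatial.transform import Rotation as R
CAL={"top":((453.668,318.76,245.76),[0.43723973,0.01836868,1.06450761],[-0.03484597,0.71574636,-0.6951187,0.05747078]),
"side":((448.512,315.363,245.828),[0.47798958,0.77558064,0.65764725],[0.02664292,-0.04261614,0.88186004,-0.46882501])}
def ray(n,u,v):
    (f,cx,cy),e,q=CAL[n]
    return np.array(e),R.from_quat(q,scalar_first=True).apply([(u-cx)/f,(v-cy)/f,1])
def plane(n,u,v,z):
    e,d=ray(n,u,v); return e+d*(z-e[2])/d[2]
def proj(n,p):
    (f,cx,cy),e,q=CAL[n]
    c=R.from_quat(q,scalar_first=True).inv().apply(np.array(p)-e); return c[0]/c[2]*f+cx,c[1]/c[2]*f+cy
def tri(a,b):
    (e,d),(g,h)=ray("top",*a),ray("side",*b)
    s,t=np.linalg.lstsq(np.c_[d,-h],g-e,rcond=None)[0]
    p,q=e+s*d,g+t*h; return (p+q)/2,np.linalg.norm(p-q)
E
python3 - <<'E'
from h import *
t=cv2.imread("pics/top0.png");s=cv2.imread("pics/side0.png")
a=cv2.resize(t[220:320,355:475],None,fx=5,fy=5,interpolation=cv2.INTER_CUBIC)
b=cv2.resize(s[150:250,300:380],None,fx=5,fy=5,interpolation=cv2.INTER_CUBIC)
m=np.zeros((500,1000,3),np.uint8);m[:,:600]=a;m[:,600:]=b
m=np.clip(m.astype(float)*1.0,0,255); m=(255*(m/255)**.55).astype(np.uint8)
cv2.imwrite("pics/c1.png",cv2.resize(m,(800,400)))
print("pan c",plane("top",258,260,.081),"head",plane("top",259,260,.053),plane("side",322,317,.053))
print("end",plane("top",126,293,.137),tri((127,293),(364,397)))
print("stand foot",plane("top",422,282,.016),"grip",plane("top",445,277,.21),tri((445,277),(348,163)))
print("phone",plane("top",381,272,.185),"bowl",plane("top",473,329,.045))
for n,i in(("top",t),("side",s)):
    h=cv2.cvtColor(i,cv2.COLOR_BGR2HSV)
    y=cv2.inRange(h,(15,130,120),(30,255,255))
    k,l,st,c=cv2.connectedComponentsWithStats(y)
    for j in range(1,k):
        if 25<st[j,4]<400: print(n,c[j].round(1),st[j,4],plane(n,*c[j],.053).round(3))
E
```

```text
pan c [0.53168474 0.11952631 0.081     ] head [0.53444106 0.12018533 0.053     ] [0.53424972 0.1297237  0.053     ]
end [0.45183966 0.37452317 0.137     ] (array([0.45318273, 0.37289632, 0.13589705]), np.float64(0.002544467443008295))
stand foot [ 0.49811906 -0.25584375  0.016     ] grip [ 0.49761706 -0.24921732  0.21      ] (array([ 0.50078689, -0.24865434,  0.2121013 ]), np.float64(0.006620239440955414))
phone [ 0.50546818 -0.13108853  0.185     ] bowl [ 0.3946184  -0.36310902  0.045     ]
top [267.3 229.5] 55 [0.604 0.105 0.053]
top [237.7 233.7] 35 [0.592 0.17  0.053]
top [289.7 247.4] 29 [0.565 0.053 0.053]
top [220.4 252.7] 47 [0.548 0.207 0.053]
top [282.5 276.8] 59 [0.499 0.067 0.053]
top [256.1 294.7] 51 [0.457 0.123 0.053]
side [442.5  45.9] 74 [-0.067 -2.704  0.053]
side [312.2 290.4] 83 [0.562 0.051 0.053]
side [341.5 295.6] 143 [0.5   0.062 0.053]
side [288.5 304.6] 148 [0.605 0.1   0.053]
side [360.7 316.1] 140 [0.459 0.12  0.053]
side [290.4 328.6] 134 [0.591 0.167 0.053]
side [310.8 344.2] 153 [0.548 0.203 0.053]
```

View pics/c1.png

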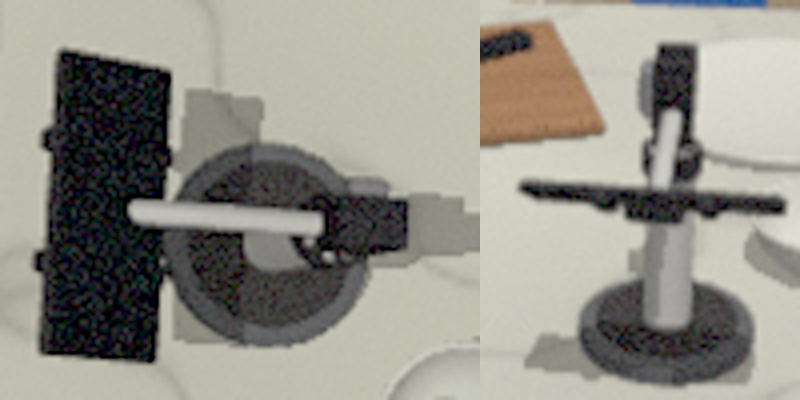

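The crop shows the button on the world +x face of the grip, and the bracket and phone towards world +y. The grip's top is around (448,277) in the full top image. The chunk positions from the two cameras agree within 4 mm. The spoon heading is about 108°. Next I move above the handle.

Emit:
jog_arm(
  deltas=[
    [0.0197,-0.0305,-0.003,0,0,-0.084,0.7],
    [0.0197,-0.0305,-0.003,0,0,-0.084,0.7],
    [0.0197,-0.0305,-0.003,0,0,-0.084,0.7],
    [0.0197,-0.0305,-0.003,0,0,-0.084,0.7],
    [0.0197,-0.0305,-0.003,0,0,-0.084,0.7],
    [0.0197,-0.0305,-0.003,0,0,-0.084,0.7],
    [0.0197,-0.0305,-0.003,0,0,-0.084,0.7],
    [0.0197,-0.0305,-0.003,0,0,-0.084,0.7],
    [0.0197,-0.0305,-0.003,0,0,-0.084,0.7],
    [0.0197,-0.0305,-0.003,0,0,-0.084,0.7],
  ],
  newtons=80,
)

```text
t: 1.1
eef_pos: [0.4731, 0.3097, 0.223]
tool_rot: [-0.0, 0.591, 0.807, -0.0]
contact_force: [0.8, -0.0, 0.0]
gripper_width: 0.699
grasp_force: 0.0
```

Emit:
jog_arm(
  deltas=[
    [0,0,0,0,0,0,0.6],
    [0,0,0,0,0,0,0.6],
  ],
)

```text
t: 1.3
eef_pos: [0.4729, 0.3103, 0.223]
tool_rot: [-0.0, 0.59, 0.807, -0.0]
contact_force: [-0.4, 1.2, 0.1]
gripper_width: 0.6
grasp_force: 0.0
```

```bash
python3 - <<'E'
from h import *
from station import bot
c=bot.read_camera("wrist");o=bot.get_obs()
cv2.imwrite("pics/w1.png",c["img"][:,:,::-1])
Rt=R.from_quat(o["tool_rot"],scalar_first=True)
print(o["t"],o["eef_pos"],np.degrees(np.arctan2(*Rt.as_matrix()[1::-1,1])),Rt.as_matrix()[:,2])
# spoon axis in top0 by brown mask
t=cv2.imread("pics/top0.png");h=cv2.cvtColor(t,cv2.COLOR_BGR2HSV)
m=cv2.inRange(h,(5,90,80),(16,255,255))[240:310,110:285]
ys,xs=np.nonzero(m);xs=xs+110;ys=ys+240
for lo,hi in((130,150),(150,180),(180,210)):
    s=(xs>=lo)&(xs<hi);print(lo,xs[s].mean(),ys[s].mean(),s.sum())
s=(xs<235);vx,vy,x0,y0=cv2.fitLine(np.c_[xs[s],ys[s]].astype(np.float32),2,0,.01,.01).ravel()
print(vx,vy,x0,y0,xs.min())
# handle line: iterate centre heights
hd=np.array([.534,.121]);en=plane("top",xs.min(),y0+(xs.min()-x0)*vy/vx,.137)[:2]
print("end",en, "len",np.linalg.norm(en-hd))
for d in(.10,.185,.25):
    p=hd+(en-hd)/np.linalg.norm(en-hd)*d; u,v=proj("top",[*p,.041+.066+(d-.185)*.354+.003]); print(d,p,u,v,"line v",y0+(u-x0)*vy/vx)
K=c["K"];q=R.from_quat(c["attitude"],scalar_first=True)
for d in (.185,.2,.265):
    p=hd+(en-hd)/np.linalg.norm(en-hd)*d
    a=q.inv().apply(np.array([*p,.041+.066+(d-.185)*.354])-c["eye"]);print(d,p,(K@a/a[2])[:2])
E
```

```text
1.35 [0.47225391 0.31165296 0.22309061] 17.813923998695937 [-6.49470969e-04  1.92843120e-04 -9.99999770e-01]
130 138.975 288.95 40
150 165.05555555555554 282.9259259259259 54
180 192.67391304347825 276.4347826086956 46
0.97158635 -0.23668545 173.98352 280.64835 124
end [0.45207843 0.37850867] len 0.2702255705424424
0.1 [0.50368401 0.21629397] 212.4662291421792 271.612620322203 line v 271.273680042957
0.185 [0.47791541 0.29729384] 169.66671372852997 281.78285687736724 line v 281.699951272497
0.25 [0.45821002 0.35923492] 134.69084136194368 290.0939999418042 line v 290.2203265211267
0.185 [0.47791541 0.29729384] [324.76567448 264.62958276]
0.2 [0.47336801 0.31158794] [324.83067378 243.36078109]
0.265 [0.45366262 0.37352902] [325.18098769 128.73251761]
```

View pics/w1.png

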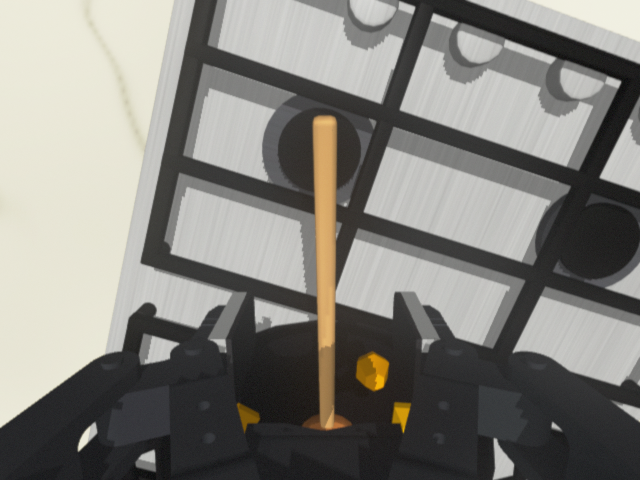

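The wrist view shows the handle running vertically at u≈325 between the open fingers, with its end at (325,120) as predicted. The alignment is good, so I descend and pinch.

Emit:
jog_arm(
  deltas=[
    [0.0005,0,-0.02,0,0,0,0.6],
    [0.0005,0,-0.02,0,0,0,0.6],
    [0,0,-0.02,0,0,0,0.5],
    [0,0,-0.02,0,0,0,0.4],
    [0,0,-0.018,0,0,0,0.4],
    [0,0,-0.009,0,0,0,0.3],
    [0,0,0,0,0,0,0.2],
    [0,0,0,0,0,0,0],
    [0,0,0,0,0,0,0],
    [0,0,0,0,0,0,0],
  ],
  newtons=80,
)

```text
t: 2.35
eef_pos: [0.4741, 0.3116, 0.1171]
tool_rot: [0.0, 0.589, 0.808, 0.001]
contact_force: [-1.0, 0.5, -1.3]
gripper_width: 0.118
grasp_force: 78.6
```

Emit:
jog_arm(
  deltas=[
    [0,0,0,0,0,0,0],
    [0,0,0.001,0,0,0,0],
    [0,0,0.001,0,0,0,0],
  ],
)

```text
t: 2.65
eef_pos: [0.4738, 0.3111, 0.1186]
tool_rot: [0.0, 0.59, 0.808, 0.0]
contact_force: [0.7, 0.2, -0.1]
gripper_width: 0.121
grasp_force: 78.6
```

```bash
cat > path.py <<'E'
import numpy as np
def rows(w,step=15,grip=0):
    w=np.array(w,float);out=[]
    cum=np.r_[0,np.cumsum(np.linalg.norm(np.diff(w[:,:2],axis=0),axis=1))]
    n=int(np.ceil(cum[-1]/step/10)*10);s=np.linspace(0,cum[-1],n+1)
    p=np.c_[[np.interp(s,cum,w[:,i]) for i in range(3)]].T/1000
    P=np.c_[.951*p[:,0]-.309*p[:,1],.309*p[:,0]+.951*p[:,1],p[:,2]]
    D=np.diff(np.round(P,3),axis=0)
    for k in range(0,n,10): print([[*map(float,d.round(3)),0,0,0,grip] for d in D[k:k+10]])
    print(P[-1],cum[-1])
E
python3 - <<'E'
from path import rows
print(1);rows([(0,0,0),(42,-4,2),(38,-32,0),(12,-55,0),(-25,-50,0),(-50,-22,0),(-56,5,8)])
print(2);rows([(-56,5,8),(-52,-20,0),(-30,-50,0),(5,-57,0),(40,-40,0),(56,-8,3),(56,10,9)])
E
```

```text
1
[[0.01, 0.002, 0.0, 0, 0, 0, 0], [0.01, 0.003, 0.001, 0, 0, 0, 0], [0.01, 0.002, 0.0, 0, 0, 0, 0], [0.011, 0.002, 0.001, 0, 0, 0, 0], [0.002, -0.009, -0.001, 0, 0, 0, 0], [0.002, -0.011, 0.0, 0, 0, 0, 0], [0.0, -0.01, -0.001, 0, 0, 0, 0], [-0.005, -0.009, 0.0, 0, 0, 0, 0], [-0.006, -0.009, 0.0, 0, 0, 0, 0], [-0.005, -0.008, 0.0, 0, 0, 0, 0]]
[[-0.01, -0.003, 0.0, 0, 0, 0, 0], [-0.01, -0.002, 0.0, 0, 0, 0, 0], [-0.01, -0.002, 0.0, 0, 0, 0, 0], [-0.01, 0.0, 0.0, 0, 0, 0, 0], [-0.009, 0.005, 0.0, 0, 0, 0, 0], [-0.009, 0.006, 0.0, 0, 0, 0, 0], [-0.009, 0.005, 0.0, 0, 0, 0, 0], [-0.006, 0.008, 0.002, 0, 0, 0, 0], [-0.006, 0.009, 0.003, 0, 0, 0, 0], [-0.005, 0.008, 0.003, 0, 0, 0, 0]]
[-0.054801 -0.012549  0.008   ] 207.71901891765395
2
[[0.005, -0.008, -0.003, 0, 0, 0, 0], [0.004, -0.009, -0.003, 0, 0, 0, 0], [0.005, -0.007, -0.002, 0, 0, 0, 0], [0.008, -0.006, 0.0, 0, 0, 0, 0], [0.008, -0.005, 0.0, 0, 0, 0, 0], [0.008, -0.006, 0.0, 0, 0, 0, 0], [0.008, -0.002, 0.0, 0, 0, 0, 0], [0.01, 0.001, 0.0, 0, 0, 0, 0], [0.009, 0.001, 0.0, 0, 0, 0, 0], [0.01, 0.001, 0.0, 0, 0, 0, 0]]
[[0.007, 0.005, 0.0, 0, 0, 0, 0], [0.007, 0.007, 0.0, 0, 0, 0, 0], [0.007, 0.006, 0.0, 0, 0, 0, 0], [0.007, 0.007, 0.0, 0, 0, 0, 0], [0.003, 0.008, 0.001, 0, 0, 0, 0], [0.002, 0.01, 0.0, 0, 0, 0, 0], [0.001, 0.009, 0.001, 0, 0, 0, 0], [0.002, 0.01, 0.001, 0, 0, 0, 0], [-0.003, 0.009, 0.003, 0, 0, 0, 0], [-0.003, 0.009, 0.003, 0, 0, 0, 0]]
[0.050166 0.026814 0.009   ] 190.90050542965446
```

Emit:
jog_arm(
  deltas=[
    [0.01,0.002,0.0,0,0,0,0],
    [0.01,0.003,0.001,0,0,0,0],
    [0.01,0.002,0.0,0,0,0,0],
    [0.011,0.002,0.001,0,0,0,0],
    [0.002,-0.009,-0.001,0,0,0,0],
    [0.002,-0.011,0.0,0,0,0,0],
    [0.0,-0.01,-0.001,0,0,0,0],
    [-0.005,-0.009,0.0,0,0,0,0],
    [-0.006,-0.009,0.0,0,0,0,0],
    [-0.005,-0.008,0.0,0,0,0,0],
  ],
)

```text
t: 3.65
eef_pos: [0.5019, 0.265, 0.1188]
tool_rot: [-0.001, 0.589, 0.808, 0.001]
contact_force: [-2.2, 12.7, 3.3]
gripper_width: 0.12
grasp_force: 79.5
```

Emit:
jog_arm(
  deltas=[
    [-0.01,-0.003,0.0,0,0,0,0],
    [-0.01,-0.002,0.0,0,0,0,0],
    [-0.01,-0.002,0.0,0,0,0,0],
    [-0.01,0.0,0.0,0,0,0,0],
    [-0.009,0.005,0.0,0,0,0,0],
    [-0.009,0.006,0.0,0,0,0,0],
    [-0.009,0.005,0.0,0,0,0,0],
    [-0.006,0.008,0.002,0,0,0,0],
    [-0.006,0.009,0.003,0,0,0,0],
    [-0.005,0.008,0.003,0,0,0,0],
  ],
)

```text
t: 4.65
eef_pos: [0.418, 0.2988, 0.1264]
tool_rot: [-0.0, 0.59, 0.808, -0.0]
contact_force: [0.2, 0.0, 0.0]
gripper_width: 0.123
grasp_force: 78.7
```

```bash
cat > look.py <<'E'
import sys
from h import *
from station import bot
n=sys.argv[1]
ims=[]
for k in("top","side"):
    i=np.ascontiguousarray(bot.read_camera(k)["img"][:,:,::-1]); ims.append(i); cv2.imwrite(f"pics/{k}{n}.png",i)
    h=cv2.cvtColor(i,cv2.COLOR_BGR2HSV);y=cv2.inRange(h,(15,130,90),(30,255,255))
    K,l,st,c=cv2.connectedComponentsWithStats(y)
    for j in range(1,K):
        if 15<st[j,4]<400:
            p=plane(k,*c[j],.053)-[.532,.1195,0]
            if np.hypot(*p[:2])<.13: print(k,"world",(p[:2]*1000).round(),"spoonfr",np.round([951*p[0]+309*p[1],-309*p[0]+951*p[1]]),st[j,4])
a=cv2.resize(ims[0][180:340,110:330],(550,400));b=cv2.resize(ims[1][240:420,230:420],None,fx=400/180,fy=400/180)
m=np.hstack([a,b]);m=cv2.resize(m,None,fx=min(1,800/m.shape[1]),fy=min(1,800/m.shape[1]));cv2.imwrite(f"pics/look{n}.png",m)
o=bot.get_obs();print(o["t"],o["eef_pos"],o["contact_force"])
E
python3 look.py 2
```

```text
top world [ 83. -38.] spoonfr [ 67. -62.] 91
top world [61. 52.] spoonfr [74. 31.] 70
top world [33. 91.] spoonfr [59. 76.] 78
top world [  1. -88.] spoonfr [-26. -84.] 52
top world [-79. -48.] spoonfr [-90. -22.] 65
top world [-88.  16.] spoonfr [-79.  43.] 50
side world [  2. -86.] spoonfr [-25. -83.] 119
side world [ 85. -40.] spoonfr [ 68. -65.] 169
side world [-77. -52.] spoonfr [-90. -25.] 123
side world [63. 50.] spoonfr [75. 28.] 174
side world [35. 87.] spoonfr [60. 72.] 172
4.75 [0.41794784 0.29986059 0.12665097] [-0.58345958 -0.76701178 -0.75215019]
```

View pics/look2.png

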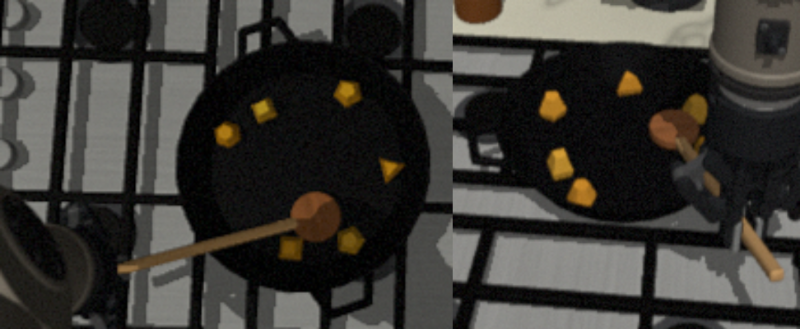

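The head is now beside the two lower-right chunks, and all six are in the pan. Four of them have clearly moved. Now I stir back the other way on a wider orbit.

Emit:
jog_arm(
  deltas=[
    [0.005,-0.008,-0.003,0,0,0,0],
    [0.004,-0.009,-0.003,0,0,0,0],
    [0.005,-0.007,-0.002,0,0,0,0],
    [0.006,-0.008,0.0,0,0,0,0],
    [0.008,-0.007,0.0,0,0,0,0],
    [0.008,-0.006,0.0,0,0,0,0],
    [0.008,-0.003,0.0,0,0,0,0],
    [0.01,0.0,0.0,0,0,0,0],
    [0.01,0.001,0.0,0,0,0,0],
    [0.011,0.001,0.0,0,0,0,0],
  ],
)

```text
t: 5.75
eef_pos: [0.4894, 0.2629, 0.1193]
tool_rot: [-0.007, 0.589, 0.808, 0.003]
contact_force: [-16.3, 31.8, 8.8]
gripper_width: 0.122
grasp_force: 100.9
```

Emit:
jog_arm(
  deltas=[
    [0.009,0.004,0.0,0,0,0,0],
    [0.008,0.006,0.0,0,0,0,0],
    [0.007,0.006,0.0,0,0,0,0],
    [0.007,0.007,0.0,0,0,0,0],
    [0.003,0.008,0.001,0,0,0,0],
    [0.002,0.01,0.001,0,0,0,0],
    [0.0,0.01,0.002,0,0,0,0],
    [-0.002,0.01,0.003,0,0,0,0],
    [-0.003,0.009,0.003,0,0,0,0],
    [-0.004,0.009,0.002,0,0,0,0],
  ],
)

```text
t: 6.75
eef_pos: [0.5215, 0.3314, 0.1308]
tool_rot: [0.001, 0.589, 0.808, 0.001]
contact_force: [-0.5, 0.1, 0.2]
gripper_width: 0.121
grasp_force: 84.3
```

```bash
python3 look.py 3
```

```text
top world [ 88. -12.] spoonfr [ 80. -39.] 88
top world [ 29. 121.] spoonfr [ 65. 106.] 393
top world [ 27. -83.] spoonfr [ -0. -87.] 46
top world [-65. -63.] spoonfr [-82. -40.] 59
top world [-89.  18.] spoonfr [-79.  45.] 77
side world [-64. -63.] spoonfr [-81. -40.] 130
side world [ 92. -15.] spoonfr [ 82. -43.] 175
side world [-87.  17.] spoonfr [-77.  43.] 161
side world [67. 54.] spoonfr [80. 31.] 68
side world [43. 95.] spoonfr [70. 77.] 22
6.85 [0.5203799  0.33314916 0.1308141 ] [ 0.5167785   0.51261423 -0.65553931]
```

View pics/look3.png

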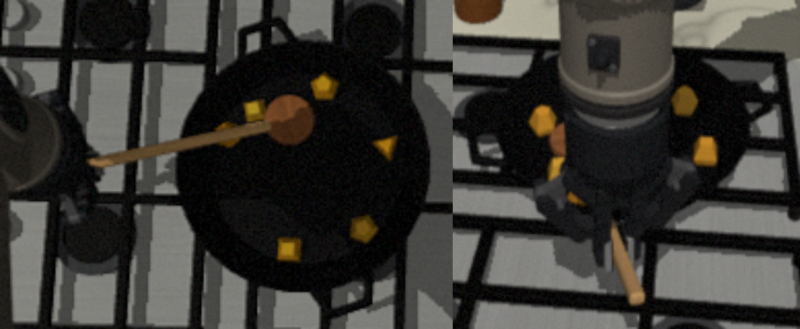

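Still six in the pan, but the top-right chunk and the two at upper left have hardly moved. I'll yaw the spoon 25° so that it can get behind them.

Emit:
jog_arm(
  deltas=[
    [-0.0125,-0.0067,0.001,0,0,0.0436,0],
    [-0.0125,-0.0067,0,0,0,0.0436,0],
    [-0.0125,-0.0067,0,0,0,0.0436,0],
    [-0.0125,-0.0067,0,0,0,0.0436,0],
    [-0.0125,-0.0067,0,0,0,0.0436,0],
    [-0.0125,-0.0067,0,0,0,0.0436,0],
    [-0.0125,-0.0067,0,0,0,0.0436,0],
    [-0.0125,-0.0067,0,0,0,0.0436,0],
    [-0.0125,-0.0067,0,0,0,0.0436,0],
    [-0.0125,-0.0067,0,0,0,0.0436,0],
  ],
)

```text
t: 7.85
eef_pos: [0.3956, 0.2634, 0.1315]
tool_rot: [0.0, 0.4, 0.916, 0.0]
contact_force: [0.5, -0.1, -0.7]
gripper_width: 0.121
grasp_force: 84.3
```

Emit:
jog_arm(
  deltas=[
    [0.0043,0.01,0,0,0,0,0],
    [0.0043,0.01,0,0,0,0,0],
    [0.0043,0.01,0,0,0,0,0],
    [0.0043,0.01,0,0,0,0,0],
    [0.0043,0.01,0,0,0,0,0],
    [0.0077,-0.0076,-0.0024,0,0,0,0],
    [0.0077,-0.0076,-0.0024,0,0,0,0],
    [0.0077,-0.0076,-0.0024,0,0,0,0],
    [0.0077,-0.0076,-0.0024,0,0,0,0],
    [0.0077,-0.0076,-0.0024,0,0,0,0],
  ],
)

```text
t: 8.85
eef_pos: [0.4558, 0.2751, 0.119]
tool_rot: [-0.001, 0.402, 0.916, -0.0]
contact_force: [-10.8, 8.0, 5.7]
gripper_width: 0.119
grasp_force: 85.9
```

```bash
python3 look.py 4
```

```text
top world [ 89. -15.] spoonfr [ 80. -42.] 90
top world [66. 64.] spoonfr [82. 41.] 70
top world [33. 91.] spoonfr [59. 76.] 80
top world [-8. 87.] spoonfr [19. 85.] 357
top world [ 26. -82.] spoonfr [ -1. -86.] 55
top world [-66. -63.] spoonfr [-82. -39.] 64
top world [-90.  17.] spoonfr [-81.  44.] 53
side world [ 26. -84.] spoonfr [ -2. -88.] 109
side world [ 92. -20.] spoonfr [ 82. -47.] 170
side world [68. 62.] spoonfr [83. 38.] 170
side world [35. 87.] spoonfr [60. 72.] 170
8.95 [0.45505285 0.27447793 0.11860971] [-4.21129934  0.55839823  0.54625223]
```

View pics/look4.png

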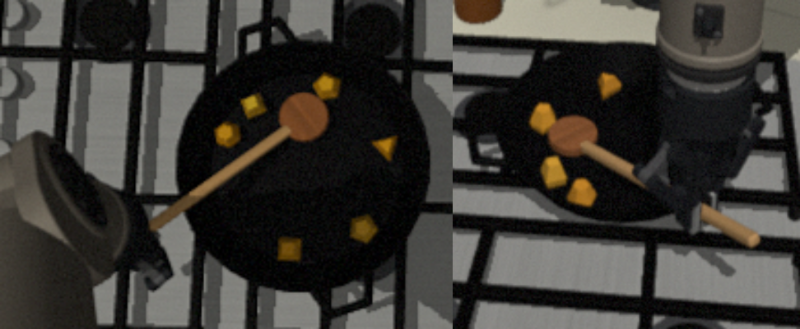

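The head sits between the two upper chunks (crop (303,117)) and all six are still in. Next I push the left pair on around, then come back clockwise over the right ones.

Emit:
jog_arm(
  deltas=[
    [-0.0043,0.009,0.002,0,0,0,0],
    [-0.0043,0.009,0.002,0,0,0,0],
    [-0.0043,0.009,0.002,0,0,0,0],
    [-0.0055,0.005,0.0015,0,0,0,0],
    [-0.0055,0.005,0.0015,0,0,0,0],
    [-0.0065,0.004,0.002,0,0,0,0],
    [-0.0065,0.004,0.002,0,0,0,0],
    [0.0083,-0.0085,-0.001,0,0,0,0],
    [0.0083,-0.0085,-0.001,0,0,0,0],
    [0.0083,-0.0085,-0.001,0,0,0,0],
  ],
)

```text
t: 9.95
eef_pos: [0.4452, 0.2948, 0.1294]
tool_rot: [0.001, 0.401, 0.916, 0.001]
contact_force: [-0.7, -0.0, -1.0]
gripper_width: 0.116
grasp_force: 84.4
```

Emit:
jog_arm(
  deltas=[
    [0.0083,-0.0085,-0.001,0,0,0,0],
    [0.0025,-0.0075,-0.0045,0,0,0,0],
    [0.0025,-0.0075,-0.0045,0,0,0,0],
    [-0.002,-0.0083,0,0,0,0,0],
    [-0.002,-0.0083,0,0,0,0,0],
    [-0.002,-0.0083,0,0,0,0,0],
    [-0.002,-0.0083,0,0,0,0,0],
    [-0.007,-0.0085,0,0,0,0,0],
    [-0.007,-0.0085,0,0,0,0,0],
    [-0.0115,-0.006,0,0,0,0,0],
  ],
)

```text
t: 10.95
eef_pos: [0.4244, 0.2168, 0.1197]
tool_rot: [0.001, 0.4, 0.917, 0.002]
contact_force: [1.1, 7.3, 1.2]
gripper_width: 0.123
grasp_force: 86.4
```

Emit:
jog_arm(
  deltas=[
    [-0.0115,-0.006,0,0,0,0,0],
    [-0.01,0,0,0,0,0,0],
    [-0.01,0,0,0,0,0,0],
  ],
)

```text
t: 11.25
eef_pos: [0.3925, 0.2123, 0.1202]
tool_rot: [0.001, 0.399, 0.917, 0.002]
contact_force: [0.0, 5.2, 0.8]
gripper_width: 0.116
grasp_force: 85.1
```

```bash
python3 look.py 5
```

```text
top world [ 79. -42.] spoonfr [ 62. -65.] 92
top world [65. 68.] spoonfr [83. 44.] 68
top world [25. 92.] spoonfr [52. 80.] 75
top world [  8. -90.] spoonfr [-20. -88.] 55
top world [-64.  22.] spoonfr [-54.  41.] 332
top world [-65. -60.] spoonfr [-81. -37.] 96
top world [-90.  17.] spoonfr [-80.  44.] 60
side world [ 10. -89.] spoonfr [-18. -88.] 111
side world [-63. -63.] spoonfr [-79. -40.] 169
side world [ 81. -46.] spoonfr [ 63. -69.] 169
side world [-86.  22.] spoonfr [-75.  48.] 116
side world [67. 65.] spoonfr [84. 42.] 170
side world [27. 88.] spoonfr [53. 76.] 172
11.35 [0.39140353 0.2119182  0.11990153] [-0.29704122  6.03007641  0.15624895]
```

All six are still in, and four have moved 23–33 mm. The two on the left (B and D) have moved less, so I sweep them tangentially from behind along the wall, then yaw back.

Emit:
jog_arm(
  deltas=[
    [0.0038,0.0135,0,0,0,0,0],
    [0.0038,0.0135,0,0,0,0,0],
    [0.0038,0.0135,0,0,0,0,0],
    [0.0038,0.0135,0,0,0,0,0],
    [0.0125,0.0013,0,0,0,0,0],
    [0.0125,0.0013,0,0,0,0,0],
    [0.0125,0.0013,0,0,0,0,0],
    [0.0125,0.0013,0,0,0,0,0],
    [0.003,0.0095,0.0005,0,0,0,0],
    [0.003,0.0095,0.0005,0,0,0,0],
  ],
)

```text
t: 12.35
eef_pos: [0.4637, 0.2884, 0.1203]
tool_rot: [-0.0, 0.401, 0.916, -0.0]
contact_force: [0.4, 0.4, -0.1]
gripper_width: 0.122
grasp_force: 84.4
```

Emit:
jog_arm(
  deltas=[
    [-0.003,0.007,0.001,0,0,0,0],
    [-0.003,0.007,0.001,0,0,0,0],
    [-0.004,0.006,0.003,0,0,0,0],
    [-0.004,0.006,0.003,0,0,0,0],
    [-0.006,0.004,0.002,0,0,0,0],
    [-0.006,0.004,0.002,0,0,0,0],
  ],
)

```text
t: 12.95
eef_pos: [0.4359, 0.3214, 0.1324]
tool_rot: [-0.0, 0.401, 0.916, -0.001]
contact_force: [-1.6, -4.4, 3.1]
gripper_width: 0.121
grasp_force: 84.8
```

Emit:
jog_arm(
  deltas=[
    [-0.0067,-0.0127,0,0,0,0,0],
    [-0.0067,-0.0127,0,0,0,0,0],
    [-0.0067,-0.0127,0,0,0,0,0],
    [0.0091,0.004,0,0,0,-0.0727,0],
    [0.0091,0.004,0,0,0,-0.0727,0],
    [0.0091,0.004,0,0,0,-0.0727,0],
    [0.0091,0.004,0,0,0,-0.0727,0],
    [0.0091,0.004,0,0,0,-0.0727,0],
    [0.0091,0.004,0,0,0,-0.0727,0],
    [0,0,0,0,0,0,0],
  ],
)

```text
t: 13.95
eef_pos: [0.4726, 0.3077, 0.1324]
tool_rot: [0.0, 0.59, 0.807, 0.001]
contact_force: [-1.1, 0.3, -0.6]
gripper_width: 0.123
grasp_force: 84.4
```

```bash
python3 look.py 6
```

```text
top world [ 79. -43.] spoonfr [ 62. -65.] 94
top world [52. 78.] spoonfr [73. 58.] 97
top world [23. 93.] spoonfr [51. 81.] 74
top world [  6. -88.] spoonfr [-21. -86.] 54
top world [-32. 113.] spoonfr [  5. 117.] 329
top world [-66. -63.] spoonfr [-82. -39.] 62
top world [-91.  19.] spoonfr [-80.  46.] 61
side world [  9. -88.] spoonfr [-19. -87.] 114
side world [ 81. -46.] spoonfr [ 62. -68.] 167
side world [40. 80.] spoonfr [62. 64.] 356
14.05 [0.47131581 0.30721461 0.13218435] [-0.23219951 -0.27375552  0.45490665]
```

View pics/look6.png

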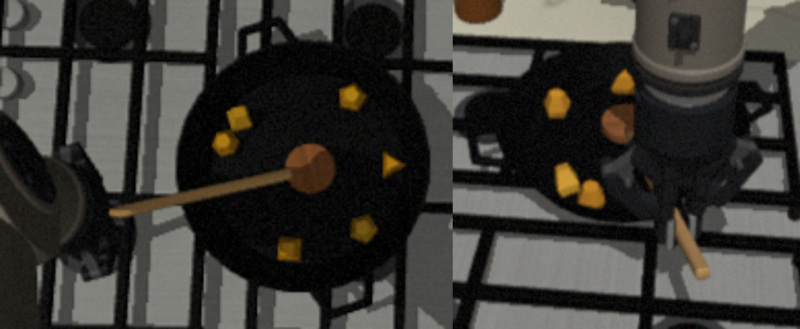

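B has now moved 30 mm and only D is near its old place. One more clockwise sweep around the front, then back to the middle.

```bash
python3 - <<'E'
from path import rows
rows([(0,0,13),(40,-5,4),(58,-20,0),(50,-38,0),(33,-54,0),(5,-63,0),(-25,-58,0),(-48,-40,0),(-61,-12,2),(-35,-8,3),(0,-5,3)],step=13.5)
E
```

```text
[[0.009, 0.002, -0.002, 0, 0, 0, 0], [0.01, 0.002, -0.002, 0, 0, 0, 0], [0.009, 0.001, -0.002, 0, 0, 0, 0], [0.01, 0.002, -0.003, 0, 0, 0, 0], [0.009, -0.002, -0.001, 0, 0, 0, 0], [0.009, -0.004, -0.002, 0, 0, 0, 0], [0.005, -0.006, -0.001, 0, 0, 0, 0], [-0.001, -0.009, 0.0, 0, 0, 0, 0], [-0.002, -0.009, 0.0, 0, 0, 0, 0], [-0.005, -0.009, 0.0, 0, 0, 0, 0]]
[[-0.004, -0.008, 0.0, 0, 0, 0, 0], [-0.008, -0.006, 0.0, 0, 0, 0, 0], [-0.008, -0.006, 0.0, 0, 0, 0, 0], [-0.007, -0.005, 0.0, 0, 0, 0, 0], [-0.01, -0.003, 0.0, 0, 0, 0, 0], [-0.009, -0.001, 0.0, 0, 0, 0, 0], [-0.01, -0.001, 0.0, 0, 0, 0, 0], [-0.009, 0.001, 0.0, 0, 0, 0, 0], [-0.009, 0.004, 0.0, 0, 0, 0, 0], [-0.009, 0.003, 0.0, 0, 0, 0, 0]]
[[-0.007, 0.005, 0.0, 0, 0, 0, 0], [-0.007, 0.007, 0.001, 0, 0, 0, 0], [-0.006, 0.007, 0.001, 0, 0, 0, 0], [-0.001, 0.006, 0.0, 0, 0, 0, 0], [0.009, 0.005, 0.001, 0, 0, 0, 0], [0.008, 0.004, 0.0, 0, 0, 0, 0], [0.009, 0.004, 0.0, 0, 0, 0, 0], [0.009, 0.004, 0.0, 0, 0, 0, 0], [0.009, 0.004, 0.0, 0, 0, 0, 0], [0.009, 0.003, 0.0, 0, 0, 0, 0]]
[ 0.001545 -0.004755  0.003   ] 288.1207742541782
```

Emit:
jog_arm(
  deltas=[
    [0.009,0.002,-0.002,0,0,0,0],
    [0.01,0.002,-0.002,0,0,0,0],
    [0.009,0.001,-0.002,0,0,0,0],
    [0.01,0.002,-0.003,0,0,0,0],
    [0.009,-0.002,-0.001,0,0,0,0],
    [0.009,-0.004,-0.002,0,0,0,0],
    [0.005,-0.006,-0.001,0,0,0,0],
    [-0.001,-0.009,0.0,0,0,0,0],
    [-0.002,-0.009,0.0,0,0,0,0],
    [-0.005,-0.009,0.0,0,0,0,0],
  ],
)

```text
t: 15.05
eef_pos: [0.5214, 0.2814, 0.1197]
tool_rot: [-0.004, 0.589, 0.808, 0.001]
contact_force: [-9.8, 13.6, 4.7]
gripper_width: 0.118
grasp_force: 90.9
```

Emit:
jog_arm(
  deltas=[
    [-0.004,-0.008,0.0,0,0,0,0],
    [-0.008,-0.006,0.0,0,0,0,0],
    [-0.008,-0.006,0.0,0,0,0,0],
    [-0.007,-0.005,0.0,0,0,0,0],
    [-0.01,-0.003,0.0,0,0,0,0],
    [-0.009,-0.001,0.0,0,0,0,0],
    [-0.01,-0.001,0.0,0,0,0,0],
    [-0.009,0.001,0.0,0,0,0,0],
    [-0.009,0.004,0.0,0,0,0,0],
    [-0.009,0.003,0.0,0,0,0,0],
  ],
)

```text
t: 16.05
eef_pos: [0.4447, 0.2606, 0.122]
tool_rot: [0.001, 0.586, 0.81, 0.007]
contact_force: [2.1, 12.5, 2.3]
gripper_width: 0.114
grasp_force: 88.6
```

Emit:
jog_arm(
  deltas=[
    [-0.007,0.005,0.0,0,0,0,0],
    [-0.007,0.007,0.001,0,0,0,0],
    [-0.006,0.007,0.001,0,0,0,0],
    [-0.001,0.006,0.0,0,0,0,0],
    [0.009,0.005,0.001,0,0,0,0],
    [0.008,0.004,0.0,0,0,0,0],
    [0.009,0.004,0.0,0,0,0,0],
    [0.009,0.004,0.0,0,0,0,0],
    [0.009,0.004,0.0,0,0,0,0],
    [0.009,0.003,0.0,0,0,0,0],
  ],
)

```text
t: 17.05
eef_pos: [0.4746, 0.3031, 0.1221]
tool_rot: [-0.0, 0.59, 0.808, -0.0]
contact_force: [-0.7, -0.4, -0.2]
gripper_width: 0.121
grasp_force: 84.6
```

```bash
python3 look.py 7
```

```text
top world [ 63. -63.] spoonfr [ 40. -80.] 96
top world [52. 77.] spoonfr [73. 58.] 97
top world [23. 93.] spoonfr [51. 82.] 72
top world [-26. 102.] spoonfr [  6. 105.] 327
top world [-17. -84.] spoonfr [-42. -75.] 25
top world [-73. -54.] spoonfr [-86. -28.] 58
top world [-91.  19.] spoonfr [-80.  46.] 63
side world [ 65. -65.] spoonfr [ 41. -82.] 158
side world [40. 80.] spoonfr [63. 64.] 350
17.15 [0.47527594 0.30328006 0.12230245] [-0.39482763  0.60209217 -0.28902789]
```

View pics/look7.png

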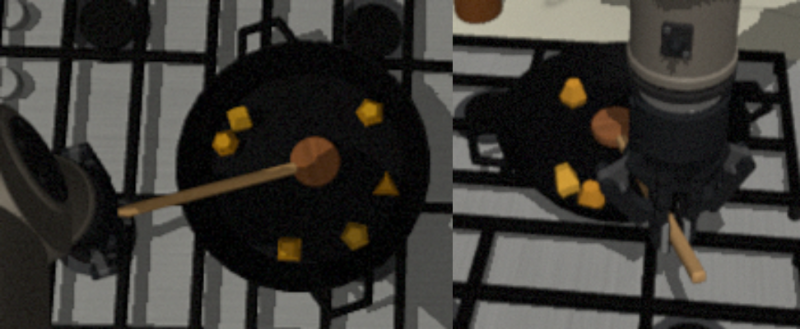

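All six remain in the pan, and five have moved 22–52 mm. The centre is clear. I set the spoon down near its original rest and release it.

Emit:
jog_arm(
  deltas=[
    [-0.001,0.004,-0.001,0,0,0,0],
    [-0.001,0.003,-0.001,0,0,0,0],
    [0,0,-0.001,0,0,0,0],
    [0,0,-0.001,0,0,0,0],
    [0,0,-0.001,0,0,0,0],
    [0,0,0,0,0,0,0],
  ],
  newtons=20,
)

```text
t: 17.75
eef_pos: [0.4716, 0.3098, 0.1172]
tool_rot: [-0.0, 0.59, 0.808, -0.0]
contact_force: [0.7, -0.1, -0.7]
gripper_width: 0.12
grasp_force: 84.5
```

Emit:
jog_arm(
  deltas=[
    [0,0,0,0,0,0,0.25],
    [0,0,0,0,0,0,0.4],
    [0,0,0,0,0,0,0.55],
    [0,0,0.01,0,0,0,0.55],
    [0,0,0.02,0,0,0,0.55],
    [0,0,0.03,0,0,0,0.6],
    [0,0,0.03,0,0,0,0.7],
    [0,0,0.04,0,0,0,0.8],
    [0,0,0.04,0,0,0,0.8],
    [0,0,0.03,0,0,0,0.8],
  ],
)

```text
t: 18.75
eef_pos: [0.4722, 0.31, 0.3209]
tool_rot: [0.0, 0.59, 0.808, 0.002]
contact_force: [0.2, 0.4, -0.5]
gripper_width: 0.8
grasp_force: 0.0
```

```bash
python3 look.py 8; python3 - <<'E'
from h import *
i=cv2.imread("pics/top8.png")
h=cv2.cvtColor(i,cv2.COLOR_BGR2HSV);m=cv2.inRange(h,(5,90,80),(16,255,255))[200:320,110:300]
ys,xs=np.nonzero(m);print("spoon px",xs.min()+110,ys[xs==xs.min()].mean()+200,xs.max()+110)
# stand
g=plane("top",447.8,276.7,.21); f=plane("top",422.2,281,.01)
print("grip top",g,"foot",f)
for z in(.172,.185):
  q=[plane("top",355+x/4,220+y/4,z) for x,y in((58,50),(170,70),(155,360),(42,352))]
  c=sum(q)/4; d=(q[0]-q[3]+q[1]-q[2]);print("phone",z,c[:2],"edge(-y) ang",np.degrees(np.arctan2(d[1],d[0])),np.linalg.norm(d)/2,np.linalg.norm(q[1]-q[0]))
# side: top of grip block in crop x 655-697,y 44-60
print("side top",tri((447.8,276.7),(300+(676-480)/4,150+51/4)))
E
```

```text
top world [ 62. -63.] spoonfr [ 40. -80.] 95
top world [52. 77.] spoonfr [73. 58.] 97
top world [23. 94.] spoonfr [51. 82.] 71
top world [-17. -85.] spoonfr [-42. -75.] 19
top world [-75. -53.] spoonfr [-87. -27.] 68
top world [-90.  19.] spoonfr [-80.  46.] 52
side world [-15. -85.] spoonfr [-40. -76.] 97
side world [ 65. -65.] spoonfr [ 41. -82.] 159
side world [-71. -54.] spoonfr [-85. -30.] 162
side world [-88.  17.] spoonfr [-78.  43.] 143
side world [40. 80.] spoonfr [62. 64.] 357
18.85 [0.47376741 0.31105353 0.32302287] [ 0.72671335  0.37142539 -0.17389882]
spoon px 126 290.0 272
grip top [ 0.49834446 -0.25460031  0.21      ] foot [ 0.5008177  -0.25789104  0.01      ]
phone 0.172 [ 0.50730148 -0.13446639] edge(-y) ang -2.4877803206535773 0.14703837270169498 0.05700636007614483
phone 0.185 [ 0.50628098 -0.13224024] edge(-y) ang -2.4877803206535676 0.14489665556258624 0.05617602241550583
side top (array([ 0.50006748, -0.25452789,  0.21040656]), np.float64(0.0034954210851338503))
```

The spoon is released, its end back near (126,290) and all chunks accounted for. The stand's centre measures (0.500, −0.2555) with its −y axis at about −2.8°, and the phone offset of 122 mm agrees with the given size. Now I move above the grip.

Emit:
jog_arm(
  deltas=[
    [0.0014,-0.0283,-0.001,0,0,-0.018,0.8],
    [0.0014,-0.0283,-0.001,0,0,-0.018,0.8],
    [0.0014,-0.0283,-0.001,0,0,-0.018,0.8],
    [0.0014,-0.0283,-0.001,0,0,-0.018,0.8],
    [0.0014,-0.0283,-0.001,0,0,-0.018,0.8],
    [0.0014,-0.0283,-0.001,0,0,-0.018,0.8],
    [0.0014,-0.0283,-0.001,0,0,-0.018,0.8],
    [0.0014,-0.0283,-0.001,0,0,-0.018,0.8],
    [0.0014,-0.0283,-0.001,0,0,-0.018,0.8],
    [0.0014,-0.0283,-0.001,0,0,-0.018,0.8],
  ],
  newtons=50,
)

```text
t: 19.85
eef_pos: [0.4851, 0.0241, 0.3071]
tool_rot: [-0.0, 0.661, 0.751, -0.0]
contact_force: [0.2, -0.1, 0.3]
gripper_width: 0.798
grasp_force: 0.0
```

Emit:
jog_arm(
  deltas=[
    [0.0014,-0.0283,-0.002,0,0,-0.018,0.8],
    [0.0014,-0.0283,-0.002,0,0,-0.018,0.8],
    [0.0014,-0.0283,-0.002,0,0,-0.018,0.8],
    [0.0014,-0.0283,-0.002,0,0,-0.018,0.8],
    [0.0014,-0.0283,-0.002,0,0,-0.018,0.8],
    [0.0014,-0.0283,-0.002,0,0,-0.018,0.8],
    [0.0014,-0.0283,-0.002,0,0,-0.018,0.8],
    [0.0014,-0.0283,-0.002,0,0,-0.018,0.8],
    [0.0014,-0.0283,-0.002,0,0,-0.018,0.8],
    [0,0,0,0,0,0,0.8],
  ],
)

```text
t: 20.85
eef_pos: [0.4961, -0.2332, 0.2893]
tool_rot: [0.001, 0.721, 0.693, -0.001]
contact_force: [-0.6, 0.5, 0.3]
gripper_width: 0.799
grasp_force: 0.0
```

```bash
python3 - <<'E'
from h import *
from station import bot
c=bot.read_camera("wrist");s=bot.read_camera("side")["img"][:,:,::-1];o=bot.get_obs()
K=c["K"];q=R.from_quat(c["attitude"],scalar_first=True);im=np.ascontiguousarray(c["img"][:,:,::-1])
M=R.from_quat(o["tool_rot"],scalar_first=True).as_matrix()
a=np.radians(-2.8);b=np.array([np.cos(a),np.sin(a),0]);x=np.array([-b[1],b[0],0])
g=np.array([.5,-.2555,.21])
for d in(g+.013*-b+.017*x,g+.013*b+.017*x,g+.013*b-.017*x,g-.013*b-.017*x,o["eef_pos"]+M[:,2]*.05):
    p=q.inv().apply(d-c["eye"]);u=K@p/p[2];cv2.circle(im,(int(u[0]),int(u[1])),3,(0,0,255),-1)
a1=cv2.resize(im,(480,360));s1=cv2.resize(s[220:420,230:420],(320,337));m=np.zeros((360,800,3),np.uint8);m[:,:480]=a1;m[:337,480:]=s1
m=(255*(m/255)**.6).astype(np.uint8)
cv2.imwrite("pics/w9.png",m)
print(o["t"],o["eef_pos"],np.degrees(np.arctan2(M[1,1],M[0,1])))
E
```

```text
20.95 [ 0.49708608 -0.22906662  0.2890329 ] -2.028000482895792
```

View pics/w9.png

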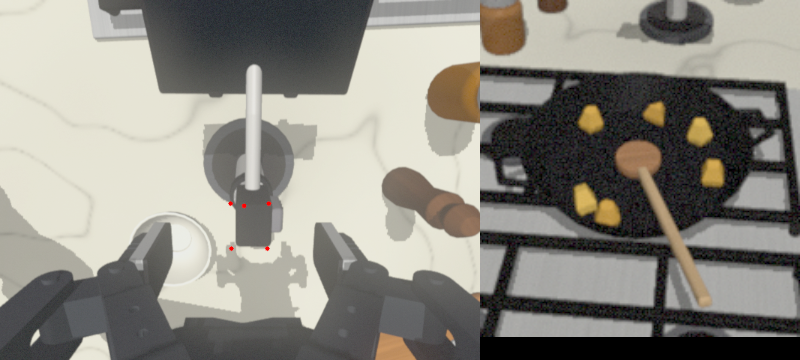

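The right half shows the spoon resting in the pan with its handle over the rim and six chunks in the pan. The left half shows the block at x 236–272, about 4 px right of my predicted dots, so I correct +2–3 mm in world x. Then I centre and descend.

Emit:
jog_arm(
  deltas=[
    [0.0032,-0.013,0,0,0,-0.01,0.8],
    [0.0032,-0.0134,0,0,0,0,0.8],
    [0,0,-0.02,0,0,0,0.8],
    [0,0,-0.02,0,0,0,0.8],
    [0,0,-0.02,0,0,0,0.8],
    [0,0,-0.015,0,0,0,0.8],
    [0,0,-0.012,0,0,0,0.8],
    [0,0,-0.012,0,0,0,0.8],
    [0,0,0,0,0,0,0.8],
  ],
  newtons=50,
)

```text
t: 21.85
eef_pos: [0.5041, -0.2536, 0.1889]
tool_rot: [-0.001, 0.722, 0.692, -0.001]
contact_force: [-0.1, 0.3, -0.5]
gripper_width: 0.803
grasp_force: 0.0
```

Emit:
jog_arm(
  deltas=[
    [0,0,0,0,0,0,0.6],
    [0,0,0,0,0,0,0.5],
    [0,0,0,0,0,0,0.45],
    [0,0,0,0,0,0,0.4],
  ],
)

```text
t: 22.25
eef_pos: [0.5062, -0.2543, 0.1913]
tool_rot: [0.001, 0.722, 0.692, 0.001]
contact_force: [2.5, -1.6, 1.4]
gripper_width: 0.399
grasp_force: 1.6
```

Emit:
jog_arm(
  deltas=[
    [0,0,0,0,0,0,0.3],
    [0,0,0,0,0,0,0.1],
    [0,0,0,0,0,0,0],
    [0,0,0,0,0,0,0],
    [0,0,0,0,0,0,0],
    [0,0,0,0,0,0,0],
  ],
  newtons=50,
)

```text
t: 22.85
eef_pos: [0.503, -0.2543, 0.1915]
tool_rot: [-0.001, 0.723, 0.691, 0.0]
contact_force: [-10.5, 4.3, 16.2]
gripper_width: 0.306
grasp_force: 48.3
```

The grip is squeezed (26 mm indicated, with the same 2 mm offset as on the spoon). I ease x a little and start the lift gently.

Emit:
jog_arm(
  deltas=[
    [-0.001,0,0.002,0,0,0,0],
    [-0.001,0,0.003,0,0,0,0],
    [0,0,0.005,0,0,0,0],
    [0,0,0.005,0,0,0,0],
    [0,0,0.005,0,0,0,0],
  ],
)

```text
t: 23.35
eef_pos: [0.5029, -0.2542, 0.2107]
tool_rot: [0.0, 0.722, 0.692, -0.0]
contact_force: [1.7, -2.6, -7.6]
gripper_width: 0.295
grasp_force: 50.7
```

Emit:
jog_arm(
  deltas=[
    [0,0,0.009,0,0,0,0],
    [0,0,0.009,0,0,0,0],
    [0,0,0.009,0,0,0,0],
    [0,0,0.009,0,0,0,0],
    [0,0,0.009,0,0,0,0],
    [0,0,0.009,0,0,0,0],
    [0,0,0.009,0,0,0,0],
    [0,0,0.009,0,0,0,0],
    [0,0,0.007,0,0,0,0],
    [0,0,0.005,0,0,0,0],
  ],
)

```text
t: 24.35
eef_pos: [0.5028, -0.2542, 0.2951]
tool_rot: [0.0, 0.722, 0.692, 0.0]
contact_force: [3.3, -3.9, -7.3]
gripper_width: 0.3
grasp_force: 50.9
```

Emit:
jog_arm(
  deltas=[
    [0,0,0.003,0,0,0,0],
    [0,0,0.003,0,0,0,0],
    [0,0,0.002,0,0,0,0],
    [0,0,0,0,0,0,0],
  ],
)

```text
t: 24.75
eef_pos: [0.5028, -0.2542, 0.3026]
tool_rot: [0.0, 0.722, 0.692, 0.0]
contact_force: [2.3, -2.9, -4.8]
gripper_width: 0.301
grasp_force: 51.0
```

Emit:
jog_arm(
  deltas=[
    [0,0,0.002,0,0,0,0],
    [0,0,0.002,0,0,0,0],
    [0,0,0.002,0,0,0,0],
    [0,0,0,0,0,0,0],
  ],
)

```text
t: 25.15
eef_pos: [0.5028, -0.2542, 0.3085]
tool_rot: [0.0, 0.722, 0.692, 0.0]
contact_force: [3.9, -4.2, -4.1]
gripper_width: 0.3
grasp_force: 51.0
```

Emit:
jog_arm(
  deltas=[
    [0,0,0.002,0,0,0,0],
    [0,0,0.001,0,0,0,0],
    [0,0,0,0,0,0,0],
  ],
)

```text
t: 25.45
eef_pos: [0.5029, -0.2542, 0.3114]
tool_rot: [0.0, 0.722, 0.692, -0.0]
contact_force: [2.9, -4.0, -5.2]
gripper_width: 0.3
grasp_force: 50.9
```

Emit:
jog_arm(
  deltas=[
    [0,0,0.001,0,0,0,0],
    [0,0,0.001,0,0,0,0],
    [0,0,0,0,0,0,0],
  ],
)

```text
t: 25.75
eef_pos: [0.5028, -0.2542, 0.3117]
tool_rot: [0.0, 0.722, 0.692, -0.001]
contact_force: [8.0, -7.5, -18.2]
gripper_width: 0.296
grasp_force: 51.4
```

Emit:
jog_arm(
  deltas=[
    [0,0,0.001,0,0,0,0],
    [0,0,0.001,0,0,0,0],
    [0,0,0,0,0,0,0],
  ],
)

```text
t: 26.05
eef_pos: [0.5027, -0.2542, 0.3118]
tool_rot: [0.0, 0.722, 0.692, -0.001]
contact_force: [14.6, -11.3, -31.8]
gripper_width: 0.296
grasp_force: 52.2
```

The force rises sharply at z = 0.3118, which is 120 mm of travel, so this is the second stop. I ease the pull and verify.

Emit:
jog_arm(
  deltas=[
    [0,0,-0.001,0,0,0,0],
    [0,0,-0.001,0,0,0,0],
    [0,0,0,0,0,0,0],
    [0,0,0,0,0,0,0],
  ],
)

```text
t: 26.45
eef_pos: [0.5028, -0.2542, 0.3118]
tool_rot: [0.0, 0.722, 0.692, -0.001]
contact_force: [8.5, -6.5, -17.8]
gripper_width: 0.297
grasp_force: 54.3
```

```bash
python3 - <<'E'
from h import *
from station import bot
s=bot.read_camera("side")["img"][:,:,::-1];t=bot.read_camera("top")["img"][:,:,::-1];o=bot.get_obs()
m=np.hstack([cv2.resize(s[90:430,180:430],None,fx=1.3,fy=1.3),cv2.resize(t[140:360,190:500],None,fx=1.3,fy=1.3,dst=None)[:442] if 0 else cv2.resize(t[130:380,190:500],(475,442))])
cv2.imwrite("pics/fin.png",(255*(m/255)**.6).astype(np.uint8));print(m.shape,o["t"],o["eef_pos"],o["contact_force"],o["gripper_width"],o["grasp_force"])
E
```

```text
(442, 800, 3) 26.55 [ 0.50276003 -0.25418397  0.31174593] [  7.42226122  -7.95583473 -17.84271202] 0.2973295934625598 54.32621240615845
```

View pics/fin.png

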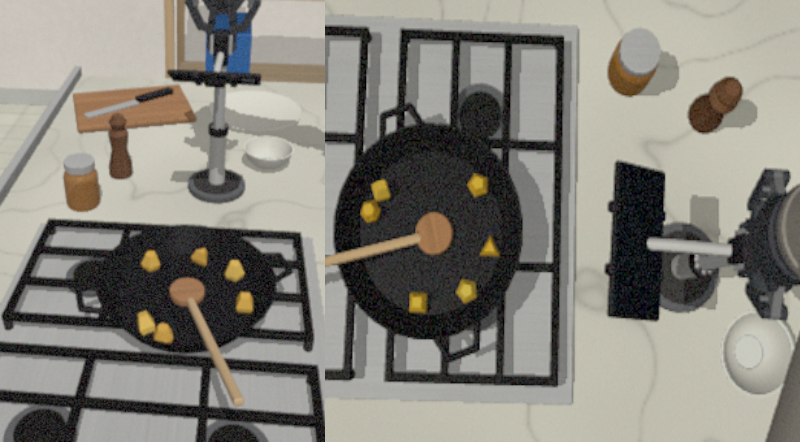

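The pole is extended in the gripper's hold. The spoon rests over the rim, six chunks are in the pan, and the mill, jar and bowl are untouched. Handing in.

```bash
python3 -c "
from station import bot
print(bot.hand_in())"
```

```text
the job is handed in; nothing more can be done
None
```

I handed the job in after about 27 s: five of the six chunks are stirred 22–52 mm (one about 10 mm) and all are in the pan, the spoon rests with its handle over the rim, and the squeezed grip is held at the top stop. The mill, jar and bowl look undisturbed, and the hand-in gave no verdict.

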